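Set a paint tube to settle in the tipping rack

TASK

Set the short paint tube to settle cap-down in the tipping rack: lay it between the two wooden beads of the level tray with its cap towards the hood but still clear of it, and let go. Then press the hood's plate down gently, only as hard as it takes for the sprung catch to snap over the tray's pin, so that the tube slides by itself, cap first, under the hood to the foot board and the tray stays tilted when you let go. Leave the other things where they are.

Things in the scene. Friction and masses are not known exactly. Their poses are not given: they have to be found in the camera images.
- tube_mid (a point): Centre of the short paint tube (metal, 118 mm long, 29 mm across its round body, 38 mm across its flat tail; the shortest tube on the table, 60 to 130 g), lying with this point 14.5 mm above the table. Its y axis runs along the tube towards the cap, z is up. Grasp it across the body, here.
- tube_cap (a point): Middle of the end face of the short tube's cap, 59 mm from tube_mid along the tube's +y and 13 mm above what it lies on.
- tray_bed (a point): Point on the wooden tray's floor midway between two half-round beads (5 mm high, 45 mm free between): the tube's middle goes over it. 102 mm above the table when level; moves with the tray. z square to the floor, x to the tray's head, so the hooded foot is at -x: hood mouth at x = -82 mm, foot board at -122 mm, head strip (12 mm high) at +77 mm. Tray 92 mm wide, hood 41 mm high.
- tray_press (a point): Place to press: on the flat aluminium plate that roofs the hood and juts past the foot; 74 mm wide (y), 18 mm on to its free edge (-x), 62 mm back to the hood mouth. 143 mm above the table when level; moves with the tray, axes as tray_bed. Comes down 50 to 85 mm on an arc about the axle (122 mm towards the head, 53 mm lower), swinging outwards about 10 mm.
- tray (a joint): Tilt in rad: 0 level (held by a return spring), growing as the foot end goes down. Pressing takes 2 to 3 N, up to 7 N as the pin passes the catch; then a rubber bumper stops it (10 N per mm); the light axle is not made for over 15 N. The catch snaps between 0.41 and 0.64: screw-adjusted, setting not reported. Let go unlatched, the tray springs back; latched, it stays. The tube slides from 0.25 to 0.4 on.
- rack: The fixed tipping rack: plywood base 226 x 154 mm on the table, origin under the tray's axle, which is 90 mm up between wooden cheeks at y = +-55 mm; x to the tray's head, -x to its foot. At x = -90 mm, y = +60 to +103 mm, up to 76 mm high, stands the steel catch, whose sprung brass bolt snaps over a pin in the tray's side.
- long_tube: Bystander: the longer, fatter paint tube (183 mm long, 55 mm wide, 41 mm high), origin in the middle of its underside, cap towards its +y.
- jar: Bystander: open glass jar, 62 mm across, 74 mm high, origin in the middle of its underside.
- drier: Bystander: small amber bottle, 31 mm across, 74 mm high, origin in the middle of its underside.

How it is judged:
By the outcome, as a careful person would: the job done as asked, in the order asked, and still so for the second after the job is handed in, with the robot touching nothing.
It also fails if it takes over 54 s, if anything falls off the work surface, if the arm or the gripper's body presses on something with over 40 N, if the wrist force passes 120 N, or if a joint passes its speed limit or range.

ROBOT

A 6-joint arm with a two-finger parallel gripper is mounted at the origin on a cart in front of the work surface, level with it; the furniture and walls round the work are solid. World frame = base frame: x ahead of the robot, y to its left, z up, the work surface at z = 0. Lengths are in m, angles in rad, forces in N, time in s.
With the tool pointing down it reaches from about 0.275 to 0.725 m from the base axis. Payload 15.9 kg.
Tool frame: the origin (TCP) lies at the very end of the fingers, on their centre line; the grasp point (between the pads) lies 19 mm behind it (r.grasp_offset is the distance from the TCP to the grasp point, in m); z points along the fingers, y is the line along which they close (so a half turn about z gives the same grasp; the last joint's range is limited). The gripper opens to 85 mm and grips with 20 to 120 N. Pads are 22 mm wide; open, the fingers measure 114 mm over their backs; the gripper's body (76 mm by 85 mm) begins 54 mm behind the grasp point. The pads swing forward as they close: fully open they stand 13 mm farther back than shut.
Start: joints at [1.194, 0.213, -0.034, 1.323, 0, 1.571], TCP at [0.184, 0.465, 0.231] pointing down, gripper open.
Joint ranges: [-2.98, 2.98], [-0.74, 1.72], [-1.14, 1.35], [-2.1, 2.04], [-1.57, 1.44], [-3.14, 3.14]. Speed limits (rad/s): [1.89, 1.89, 2.39, 2.57, 3.14, 3.14].

INTERFACE

Orientations are given as a unit quaternion [x, y, z, w].
In Python, from cell import r, eyes, job_done gives the robot as it stands.
- The arm moves only by the tool carry_out, never from a script. Its argument "plan" is a list of rows, each an object with "travel": the shift along the tool's x, y, z normalised to -1 to 1, where 1 is 0.05 m, a list of three; "rot": the turn, a rotation vector about the tool's x, y, z normalised to -1 to 1, where 1 is 4 degrees, a list of three. A call has 1 to 12 rows; each row shifts and turns the commanded pose from where the row before left it, along the tool's axes as they then stand; what a row does not reach is not made up. A row lasts 1/12 s, in which the tool goes at most 41.7 mm and 7.16 degrees, less where a joint would pass 70% of its speed; a pose out of reach is approached as far as the arm can. A call with a number of a shift or a turn outside -1 to 1 is refused whole. A call with a gripper value outside its range is refused whole. "claw" is the opening, from 0 (shut) to 1 (fully open), set as the call begins (left out, the last holds). The fingers move at their own pace and stop on an object; "grip_force" is the grip in N (left out, the last holds). Time passes only in rows, so rows that do not move let the fingers close. It gives the time, the measured TCP pose, the force, the opening and the grip force at its end, in the units of the state.
- r.sense(): the state, without advancing time (a new reading comes with each control period).
- eyes.snapshot(name): name is "side" or "top" or "wrist"; returns the picture (420x560x3 uint8, blue, green, red); there is no depth.
- eyes.camera_model(name): a dict with "intrinsics" (3x3 intrinsics, pixels), "eye" and "orientation" of the camera in the world. Camera axes: x right, y up, looking along -z (the intrinsics and any distortion apply to the point x, -y, -z); pixel columns grow to the right and rows downward; lengths in m; the calibration is good to about 2 mm. A picture is of the moment at which its call begins: read the wrist's pose just before it. camera_model takes no time and is no camera call; for the wrist camera it gives the pose at the moment of the call.
- job_done(): hands the job in; it is judged then, once.
Trained networks look in the newest picture that a camera, given by its name, has taken for a name from the list of things; names that differ only in an ending like _2 or _b are one class to them, and where a whole thing is asked for, a point or a joint stands for the part that bears it (a point fixed in the world has none). Each returns a list of dicts, best first, with "score" (0 to 1); they miss things now and then, are a little off and sometimes report something else, mostly with a low value. They report only what shows in the picture. A call takes as long as a camera call.
- eyes.masks_of(camera, thing): "region" (420x560 bool, what is visible of it).
- eyes.spot_point(camera, thing): "position" ([x, y, z] in m, in world coordinates, good to about 4 mm: a listed point, or the origin of a listed thing).
The state is a dict: "clock": time; "q": joint angles; "qd": joint speeds; "joint_efforts": joint torques, N m; "eef_pos": TCP position; "eef_rot": TCP orientation; "contact_force": force on the tool from outside, world axes, zero at the start; "ft_torque": the same for the moment, N m; "grip_width": finger opening in m; "finger_force": force on a finger pad.
Only numpy, scipy, OpenCV 4.12 (cv2) and the standard library are available. Lean on these libraries where they do the work, as an engineer would, in place of code of your own. Each camera call takes 0.05 s, during which the arm holds its last target. There are 200 camera calls.

## Working session

There is one attempt and no reset: what is moved stays moved. The work goes in short steps, Python scripts to look and compute and a tool call to move; the robot and the scene stay as the last step left them, time stands still between calls to the robot, and variables do not carry over. Pictures are saved under pics/ and viewed, at most 10 in all, crops included, and the job is handed in when it is done.

Besides the shell and the picture viewer there is one more tool, called after "Call:" as name([rows], argument=value, ...), one row to a line, values as JSON. carry_out: Moves the arm, as the interface text tells. Its arguments: {"type":"object","properties":{"plan":{"type":"array","items":{"type":"object","properties":{"travel":{"type":"array","items":{"type":"number"}},"rot":{"type":"array","items":{"type":"number"}}}}},"claw":{"type":"number"},"grip_force":{"type":"number"}},"required":["plan"]}

```bash
mkdir -p pics
cat > h.py <<'E'
import numpy as np, cv2
from scipy.spatial.transform import Rotation as R
from cell import r, eyes, job_done
def spots(cam, names):
    for n in names:
        for d in eyes.spot_point(cam,n)[:2]:
            print(cam,n,np.round(d["position"],4),round(d["score"],2))
def ray(cam,u,v,z):
    m=eyes.camera_model(cam);K=np.array(m["intrinsics"]);p=np.linalg.inv(K)@[u,v,1];p=np.array([p[0],-p[1],-p[2]])
    o=np.array(m["orientation"]);Rm=R.from_quat(o).as_matrix() if o.size==4 else o
    d=Rm@p;e=np.array(m["eye"]);return e+d*(z-e[2])/d[2]
def st():
    s=r.sense();print(s["clock"],np.round(s["eef_pos"],4),np.round(s["eef_rot"],4),np.round(s["q"],3),np.round(s["contact_force"],2),s["grip_width"])
E
python3 - <<'E'
from h import *
st()
a=[eyes.snapshot(c) for c in("top","side")]
cv2.imwrite("pics/a.png",cv2.resize(np.hstack(a),(800,300)))
cv2.imwrite("pics/top.png",a[0])
for c in("top","side"): spots(c,["tube_mid","tube_cap","tray_bed","tray_press","rack","long_tube","jar","drier"])
E
```

```text
0.0 [0.1839 0.4646 0.2308] [ 1.873e-01  9.823e-01 -5.000e-04 -1.000e-04] [ 1.194  0.213 -0.035  1.323 -0.     1.571] [-0.82 -0.14 -0.48] 0.0851281276364321
top tube_mid [ 0.4351 -0.4128  0.0125] 0.75
top tube_mid [ 0.5684 -0.1024  0.0995] 0.28
top tube_cap [ 0.4484 -0.358   0.0133] 0.74
top tray_bed [ 0.5683 -0.0987  0.1003] 0.9
top tray_press [ 0.5357 -0.2349  0.1407] 0.64
top rack [ 0.5615 -0.1215 -0.0019] 0.84
top rack [ 0.4344 -0.4136  0.0128] 0.7
top long_tube [ 0.5284 -0.3431  0.0028] 0.58
top jar [ 0.3362 -0.2567 -0.0017] 0.82
top drier [ 0.6317 -0.2422  0.0023] 0.51
side tube_mid [ 0.4317 -0.4165  0.0163] 0.86
side tube_cap [ 0.4467 -0.3543  0.01  ] 0.72
side tray_bed [ 0.5634 -0.099   0.1035] 0.81
side tray_press [ 0.5326 -0.2369  0.1424] 0.72
side rack [ 0.5614 -0.1175 -0.002 ] 0.75
side long_tube [ 0.5303 -0.3478 -0.0027] 0.89
side long_tube [ 5.563e-01 -1.197e-01  5.000e-04] 0.28
side jar [ 0.3303 -0.2538 -0.0034] 0.77
side drier [ 0.6317 -0.2439  0.001 ] 0.7
```

View pics/a.png

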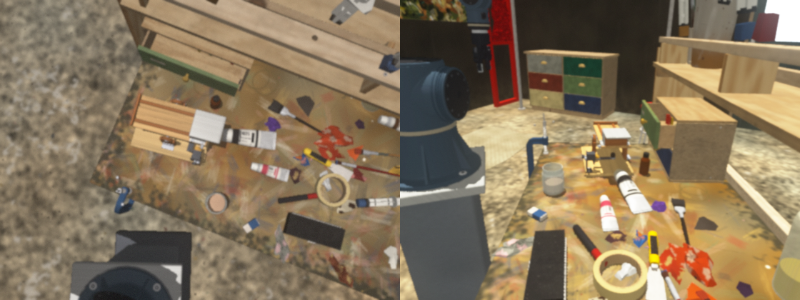

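View pics/top.png

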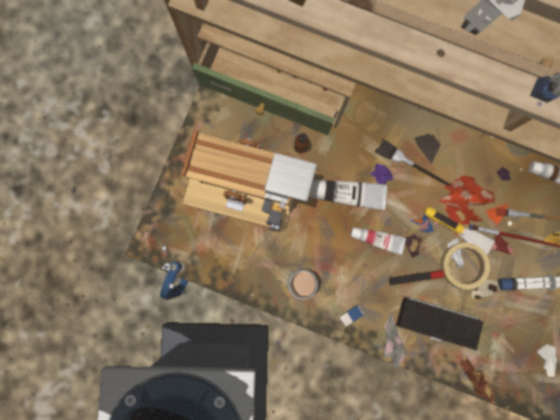

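The top view shows the tray's head to the left, the hood plate at about (292,178), and the catch on the robot side at (275,210). The short tube is at (378,240) with its cap pointing left, so it needs a half turn. The network points agree with these positions and with the given sizes (bed to press 141 mm, expected 144).

Call:
carry_out([
  {"travel":[-0.5,-0.5,0]},
  {"travel":[-0.5,-0.5,0]},
  {"travel":[-0.5,-0.5,0]},
  {"travel":[-0.5,-0.5,0]},
  {"travel":[-0.5,-0.5,0]},
  {"travel":[-0.5,-0.5,0]},
  {"travel":[-0.5,-0.5,0]},
  {"travel":[-0.5,-0.5,0]},
  {"travel":[-0.5,-0.5,0]},
  {"travel":[-0.5,-0.5,0]},
  {"travel":[-0.5,-0.5,0]},
  {"travel":[-0.5,-0.5,0]},
], claw=0.7, grip_force=25)

```text
invalid input
```

Call:
carry_out([
  {"travel":[-0.36,-0.6,0]},
  {"travel":[-0.36,-0.6,0]},
  {"travel":[-0.36,-0.6,0]},
  {"travel":[-0.36,-0.6,0]},
  {"travel":[-0.36,-0.6,0]},
  {"travel":[-0.36,-0.6,0]},
  {"travel":[-0.36,-0.6,0]},
  {"travel":[-0.36,-0.6,0]},
  {"travel":[-0.36,-0.6,0]},
  {"travel":[-0.36,-0.6,0]},
  {"travel":[-0.36,-0.6,0]},
  {"travel":[-0.36,-0.6,0]},
])

```text
invalid input
```

Call:
carry_out([
  {"rot":[0,0,1]},
  {"rot":[0,0,1]},
  {"rot":[0,0,1]},
  {"rot":[0,0,1]},
  {"rot":[0,0,1]},
  {"rot":[0,0,1]},
  {"rot":[0,0,1]},
  {"rot":[0,0,1]},
  {"rot":[0,0,1]},
  {"rot":[0,0,1]},
  {"rot":[0,0,1]},
  {"rot":[0,0,1]},
])

```text
invalid input
```

Call:
carry_out([
  {"rot":[0,0,1]},
  {"rot":[0,0,1]},
  {"rot":[0,0,1]},
  {"rot":[0,0,1]},
  {"rot":[0,0,1]},
  {"rot":[0,0,1]},
  {"rot":[0,0,1]},
  {"rot":[0,0,1]},
  {"rot":[0,0,0.5]},
])

```text
invalid input
```

Call:
carry_out([
  {"travel":[-0.5,-0.5,0],"rot":[0,0,0]},
  {"travel":[-0.5,-0.5,0],"rot":[0,0,0]},
  {"travel":[-0.5,-0.5,0],"rot":[0,0,0]},
  {"travel":[-0.5,-0.5,0],"rot":[0,0,0]},
  {"travel":[-0.5,-0.5,0],"rot":[0,0,0]},
  {"travel":[-0.5,-0.5,0],"rot":[0,0,0]},
  {"travel":[-0.5,-0.5,0],"rot":[0,0,0]},
  {"travel":[-0.5,-0.5,0],"rot":[0,0,0]},
  {"travel":[-0.5,-0.5,0],"rot":[0,0,0]},
  {"travel":[-0.5,-0.5,0],"rot":[0,0,0]},
  {"travel":[-0.5,-0.5,0],"rot":[0,0,0]},
  {"travel":[-0.5,-0.5,0],"rot":[0,0,0]},
], claw=0.7, grip_force=25)

```text
clock: 1.9
eef_pos: [0.3528, 0.0739, 0.2316]
eef_rot: [0.187, 0.982, 0.0, 0.0]
contact_force: [1.2, 0.5, 0.1]
grip_width: 0.0599
finger_force: 0.0
```

Call:
carry_out([
  {"travel":[-0.36,-0.6,0],"rot":[0,0,0]},
  {"travel":[-0.36,-0.6,0],"rot":[0,0,0]},
  {"travel":[-0.36,-0.6,0],"rot":[0,0,0]},
  {"travel":[-0.36,-0.6,0],"rot":[0,0,0]},
  {"travel":[-0.36,-0.6,0],"rot":[0,0,0]},
  {"travel":[-0.36,-0.6,0],"rot":[0,0,0]},
  {"travel":[-0.36,-0.6,0],"rot":[0,0,0]},
  {"travel":[-0.36,-0.6,0],"rot":[0,0,0]},
  {"travel":[-0.36,-0.6,0],"rot":[0,0,0]},
  {"travel":[-0.36,-0.6,0],"rot":[0,0,0]},
  {"travel":[-0.36,-0.6,0],"rot":[0,0,0]},
  {"travel":[-0.36,-0.6,0],"rot":[0,0,0]},
])

```text
clock: 2.9
eef_pos: [0.4208, -0.3406, 0.2313]
eef_rot: [0.187, 0.982, -0.0, 0.0]
contact_force: [0.9, 0.8, 1.0]
grip_width: 0.0599
finger_force: 0.0
```

Call:
carry_out([
  {"travel":[0,0,0],"rot":[0,0,1]},
  {"travel":[0,0,0],"rot":[0,0,1]},
  {"travel":[0,0,0],"rot":[0,0,1]},
  {"travel":[0,0,0],"rot":[0,0,1]},
  {"travel":[0,0,0],"rot":[0,0,1]},
  {"travel":[0,0,0],"rot":[0,0,1]},
  {"travel":[0,0,0],"rot":[0,0,1]},
  {"travel":[0,0,0],"rot":[0,0,1]},
  {"travel":[0,0,0],"rot":[0,0,1]},
  {"travel":[0,0,0],"rot":[0,0,1]},
  {"travel":[0,0,0],"rot":[0,0,1]},
  {"travel":[0,0,0],"rot":[0,0,1]},
])

```text
clock: 3.9
eef_pos: [0.4209, -0.3386, 0.2313]
eef_rot: [0.572, 0.82, -0.0, -0.0]
contact_force: [-0.2, -0.1, 0.1]
grip_width: 0.06
finger_force: 0.0
```

Call:
carry_out([
  {"travel":[0,0,0],"rot":[0,0,1]},
  {"travel":[0,0,0],"rot":[0,0,1]},
  {"travel":[0,0,0],"rot":[0,0,1]},
  {"travel":[0,0,0],"rot":[0,0,1]},
  {"travel":[0,0,0],"rot":[0,0,1]},
  {"travel":[0,0,0],"rot":[0,0,1]},
  {"travel":[0,0,0],"rot":[0,0,1]},
  {"travel":[0,0,0],"rot":[0,0,1]},
  {"travel":[0,0,0],"rot":[0,0,0.5]},
])

```text
clock: 4.65
eef_pos: [0.4209, -0.3387, 0.2313]
eef_rot: [0.787, 0.617, -0.0, -0.0]
contact_force: [-0.6, -0.5, 0.3]
grip_width: 0.0596
finger_force: 0.0
```

Run:
```python
from h import *
st()
cv2.imwrite("pics/w1.png",eyes.snapshot("wrist"))
spots("wrist",["tube_mid","tube_cap","tray_press","long_tube"])
```

```text
4.65 [ 0.4209 -0.3387  0.2313] [ 0.7871  0.6169 -0.     -0.    ] [-0.678  0.297  0.076  1.349 -0.     1.135] [-0.59 -0.51  0.33] 0.0596490004467885
wrist tube_mid [ 0.4335 -0.4156  0.0148] 0.65
wrist tube_cap [ 0.4473 -0.3579  0.0137] 0.89
wrist tray_press [ 0.5324 -0.2397  0.1418] 0.62
wrist long_tube [ 0.531  -0.3403  0.0012] 0.89
```

View pics/w1.png

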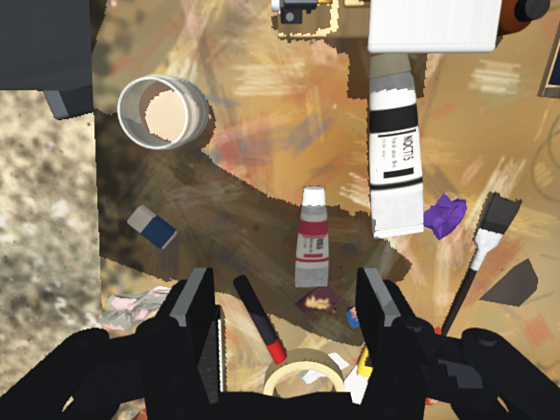

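The wrist view shows the short tube at (312,235), cap up at (313,190). It lies along the tool's x axis and agrees with the other views.

Call:
carry_out([
  {"travel":[-0.71,0.3,0],"rot":[0,0,0]},
  {"travel":[-0.71,0.3,0],"rot":[0,0,0]},
  {"travel":[0,0,0.7],"rot":[0,0,0]},
  {"travel":[0,0,0.7],"rot":[0,0,0]},
  {"travel":[0,0,0.7],"rot":[0,0,0]},
  {"travel":[0,0,0.7],"rot":[0,0,0]},
  {"travel":[0,0,0.6],"rot":[0,0,0]},
  {"travel":[0,0,0.4],"rot":[0,0,0]},
  {"travel":[0,0,0.3],"rot":[0,0,0]},
  {"travel":[0,0,0.2],"rot":[0,0,0]},
  {"travel":[0,0,0.1],"rot":[0,0,0]},
  {"travel":[0,0,0],"rot":[0,0,0]},
])

```text
clock: 5.9
eef_pos: [0.4332, -0.4145, 0.0107]
eef_rot: [0.786, 0.619, -0.0, -0.0]
contact_force: [0.6, 0.5, -1.1]
grip_width: 0.0602
finger_force: 0.0
```

Call:
carry_out([
  {"travel":[0,0,0.14],"rot":[0,0,0]},
  {"travel":[0,0,0],"rot":[0,0,0]},
])

```text
clock: 6.07
eef_pos: [0.4336, -0.4149, 0.0042]
eef_rot: [0.786, 0.619, 0.0, 0.0]
contact_force: [-0.6, 0.9, 0.6]
grip_width: 0.0597
finger_force: 0.0
```

Call:
carry_out([
  {"travel":[0,0,0],"rot":[0,0,0]},
  {"travel":[0,0,0],"rot":[0,0,0]},
  {"travel":[0,0,0],"rot":[0,0,0]},
  {"travel":[0,0,0],"rot":[0,0,0]},
  {"travel":[0,0,0],"rot":[0,0,0]},
  {"travel":[0,0,0],"rot":[0,0,0]},
], claw=0, grip_force=25)

```text
clock: 6.57
eef_pos: [0.4337, -0.415, 0.005]
eef_rot: [0.786, 0.619, 0.0, 0.001]
contact_force: [-1.1, 0.8, 6.7]
grip_width: 0.0311
finger_force: 24.6
```

Call:
carry_out([
  {"travel":[0,0,-0.2],"rot":[0,0,0]},
  {"travel":[0,0,-0.5],"rot":[0,0,0]},
  {"travel":[0,0,-0.7],"rot":[0,0,0]},
  {"travel":[0,0,-0.7],"rot":[0,0,0]},
  {"travel":[0,0,-0.8],"rot":[0,0,0]},
  {"travel":[0,0,-0.8],"rot":[0,0,0]},
  {"travel":[0,0,-0.8],"rot":[0,0,0]},
  {"travel":[0,0,0],"rot":[0,0,-0.5]},
  {"travel":[0,0,0],"rot":[0,0,-1]},
  {"travel":[0,0,0],"rot":[0,0,-1]},
  {"travel":[0,0,0],"rot":[0,0,-1]},
  {"travel":[0,0,0],"rot":[0,0,-1]},
])

```text
clock: 7.57
eef_pos: [0.4333, -0.4146, 0.2302]
eef_rot: [0.678, 0.735, -0.0, 0.0]
contact_force: [-0.1, -0.1, -1.3]
grip_width: 0.0311
finger_force: 25.0
```

Call:
carry_out([
  {"travel":[0,0,0],"rot":[0,0,-1]},
  {"travel":[0,0,0],"rot":[0,0,-1]},
  {"travel":[0,0,0],"rot":[0,0,-1]},
  {"travel":[0,0,0],"rot":[0,0,-1]},
  {"travel":[0,0,0],"rot":[0,0,-1]},
  {"travel":[0,0,0],"rot":[0,0,-1]},
  {"travel":[0,0,0],"rot":[0,0,-1]},
  {"travel":[0,0,0],"rot":[0,0,-1]},
  {"travel":[0,0,0],"rot":[0,0,-1]},
  {"travel":[0,0,0],"rot":[0,0,-1]},
  {"travel":[0,0,0],"rot":[0,0,-1]},
  {"travel":[0,0,0],"rot":[0,0,-1]},
])

```text
clock: 8.57
eef_pos: [0.4333, -0.4146, 0.2302]
eef_rot: [0.321, 0.947, -0.0, 0.0]
contact_force: [0.4, 0.1, -0.4]
grip_width: 0.0308
finger_force: 25.0
```

Call:
carry_out([
  {"travel":[0,0,0],"rot":[0,0,-1]},
  {"travel":[0,0,0],"rot":[0,0,-1]},
  {"travel":[0,0,0],"rot":[0,0,-1]},
  {"travel":[0,0,0],"rot":[0,0,-1]},
  {"travel":[0,0,0],"rot":[0,0,-1]},
  {"travel":[0,0,0],"rot":[0,0,-1]},
  {"travel":[0,0,0],"rot":[0,0,-1]},
  {"travel":[0,0,0],"rot":[0,0,-1]},
  {"travel":[0,0,0],"rot":[0,0,-1]},
  {"travel":[0,0,0],"rot":[0,0,-1]},
  {"travel":[0,0,0],"rot":[0,0,-1]},
  {"travel":[0,0,0],"rot":[0,0,-1]},
])

```text
clock: 9.57
eef_pos: [0.4333, -0.4146, 0.2302]
eef_rot: [-0.092, 0.996, -0.0, 0.0]
contact_force: [0.6, 0.2, -0.8]
grip_width: 0.0308
finger_force: 25.0
```

Call:
carry_out([
  {"travel":[0,0,0],"rot":[0,0,-1]},
  {"travel":[0,0,0],"rot":[0,0,-1]},
  {"travel":[0,0,0],"rot":[0,0,-1]},
  {"travel":[0,0,0],"rot":[0,0,-1]},
  {"travel":[0,0,0],"rot":[0,0,-1]},
  {"travel":[0,0,0],"rot":[0,0,-1]},
  {"travel":[0,0,0],"rot":[0,0,-1]},
  {"travel":[0,0,0],"rot":[0,0,-1]},
  {"travel":[0,0,0],"rot":[0,0,-1]},
  {"travel":[0,0,0],"rot":[0,0,-1]},
  {"travel":[0,0,0],"rot":[0,0,-1]},
  {"travel":[0,0,0],"rot":[0,0,-1]},
])

```text
clock: 10.57
eef_pos: [0.4333, -0.4146, 0.2302]
eef_rot: [-0.489, 0.872, -0.0, 0.0]
contact_force: [0.4, 0.0, -0.5]
grip_width: 0.0314
finger_force: 25.0
```

Call:
carry_out([
  {"travel":[0,0,0],"rot":[0,0,-1]},
  {"travel":[0,0,0],"rot":[0,0,-1]},
  {"travel":[0,0,0],"rot":[0,0,-1]},
  {"travel":[0,0,0],"rot":[0,0,-1]},
  {"travel":[0,0,0],"rot":[0,0,-0.5]},
])

```text
clock: 10.98
eef_pos: [0.4333, -0.4146, 0.2302]
eef_rot: [-0.62, 0.785, -0.0, 0.0]
contact_force: [0.6, -0.3, -1.5]
grip_width: 0.031
finger_force: 25.0
```

Call:
carry_out([
  {"travel":[-0.4,-0.06,0],"rot":[0,0,0]},
  {"travel":[-0.7,-0.12,0],"rot":[0,0,0]},
  {"travel":[-0.7,-0.12,0],"rot":[0,0,0]},
  {"travel":[-0.7,-0.12,0],"rot":[0,0,0]},
  {"travel":[-0.7,-0.12,0],"rot":[0,0,0]},
  {"travel":[-0.7,-0.12,0],"rot":[0,0,0]},
  {"travel":[-0.7,-0.12,0],"rot":[0,0,0]},
  {"travel":[-0.7,-0.12,0],"rot":[0,0,0]},
  {"travel":[-0.7,-0.12,0],"rot":[0,0,0]},
  {"travel":[-0.5,-0.08,0],"rot":[0,0,0]},
  {"travel":[-0.26,-0.04,0],"rot":[0,0,0]},
  {"travel":[0,0,0],"rot":[0,0,0]},
])

```text
clock: 11.98
eef_pos: [0.5689, -0.0973, 0.2298]
eef_rot: [-0.62, 0.785, -0.0, 0.0]
contact_force: [0.1, 0.2, -0.6]
grip_width: 0.0311
finger_force: 25.0
```

Run:
```python
from h import *
st()
a=[eyes.snapshot(c) for c in("wrist","side")]
cv2.imwrite("pics/w2.png",cv2.resize(np.hstack(a),(800,300)))
cv2.imwrite("pics/w2w.png",a[0]);
spots("wrist",["tube_mid","tube_cap","tray_press","tray_bed","rack"])
spots("side",["tube_mid","tube_cap"])
```

```text
11.9833 [ 0.5689 -0.0973  0.2298] [-6.196e-01  7.849e-01 -0.000e+00  3.000e-04] [-0.17   0.376  0.183  1.377  0.    -1.506] [ 0.13  0.16 -0.58] 0.03106135303124484
wrist tube_mid [ 0.6317 -0.2462 -0.0033] 0.75
wrist tube_mid [ 0.5679 -0.1004  0.2361] 0.61
wrist tube_cap [ 0.5569 -0.1523  0.2377] 0.63
wrist tray_press [ 0.564  -0.1215 -0.0048] 0.5
wrist rack [ 0.564 -0.124 -0.002] 0.6
side tube_mid [ 0.5664 -0.0954  0.2402] 0.42
side tube_cap [ 0.5591 -0.1534  0.2364] 0.52
```

View pics/w2w.png

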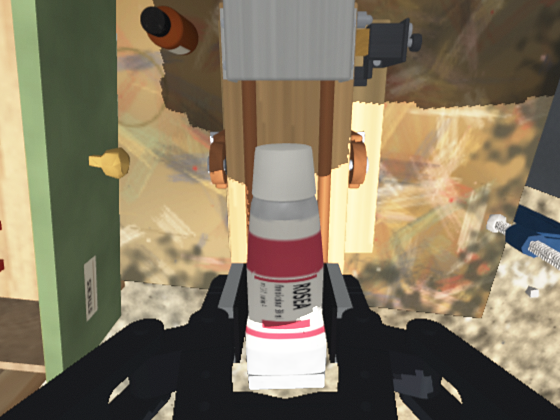

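The wrist view shows the tube held cap-up at (283,160). The bead lines are at columns 250 and 326, and the hood mouth edge is at row 80, columns 223–353.

Run:
```python
from h import *
for p in [(223,80,.143),(353,80,.143),(223,2,.143),(352,2,.143),(250,90,.107),(327,90,.107),(248,190,.107),(324,190,.107),(284,147,.241)]: print(p,np.round(ray("wrist",*p),4))
```

```text
(223, 80, 0.143) [ 0.5823 -0.1917  0.143 ]
(353, 80, 0.143) [ 0.5079 -0.1736  0.143 ]
(223, 2, 0.143) [ 0.5707 -0.2309  0.143 ]
(352, 2, 0.143) [ 0.501 -0.214  0.143]
(250, 90, 0.107) [ 0.5714 -0.1838  0.107 ]
(327, 90, 0.107) [ 0.52   -0.1713  0.107 ]
(248, 190, 0.107) [ 0.5915 -0.1159  0.107 ]
(324, 190, 0.107) [ 0.5364 -0.1025  0.107 ]
(284, 147, 0.241) [ 0.5534 -0.1577  0.241 ]
```

Call:
carry_out([
  {"travel":[0.06,0.055,0.2],"rot":[0,0,0]},
  {"travel":[0,0,0.5],"rot":[0,0,0]},
  {"travel":[0,0,0.5],"rot":[0,0,0]},
  {"travel":[0,0,0.4],"rot":[0,0,0]},
  {"travel":[0,0,0.3],"rot":[0,0,0]},
  {"travel":[0,0,0.2],"rot":[0,0,0]},
  {"travel":[0,0,0.15],"rot":[0,0,0]},
  {"travel":[0,0,0.1],"rot":[0,0,0]},
  {"travel":[0,0,0],"rot":[0,0,0]},
  {"travel":[0,0,0],"rot":[0,0,0]},
])

```text
clock: 13.27
eef_pos: [0.5652, -0.1019, 0.1124]
eef_rot: [-0.618, 0.786, -0.0, 0.0]
contact_force: [-0.0, 0.2, -1.7]
grip_width: 0.031
finger_force: 25.0
```

Run:
```python
from h import *
st()
a=eyes.snapshot("wrist");b=eyes.snapshot("side")
cv2.imwrite("pics/w3.png",np.hstack([cv2.resize(a,(400,300)),cv2.resize(b[140:260,240:400],(400,300))]))
```

```text
13.2667 [ 0.5652 -0.1019  0.1124] [-6.185e-01  7.858e-01 -3.000e-04  2.000e-04] [-0.178  0.411 -0.065  1.094 -0.    -1.512] [-0.05  0.22 -1.66] 0.03100064905001922
```

View pics/w3.png

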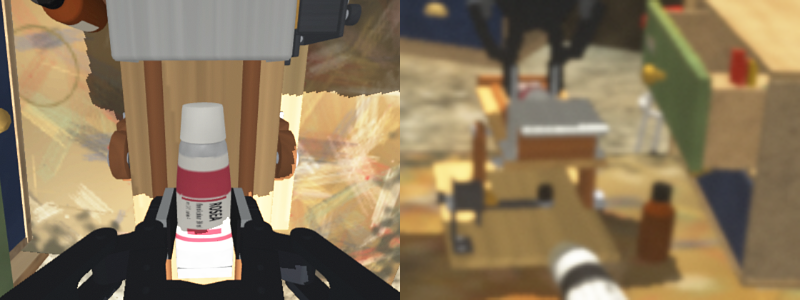

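The tube is centred between the beads (cap at column 203, beads at 153 and 248), and its cap is clear of the hood edge. I'll lower it to touch.

Call:
carry_out([
  {"travel":[0,0,0.05],"rot":[0,0,0]},
  {"travel":[0,0,0.03],"rot":[0,0,0]},
  {"travel":[0,0,0],"rot":[0,0,0]},
])

```text
clock: 13.62
eef_pos: [0.5648, -0.1018, 0.1076]
eef_rot: [-0.618, 0.786, 0.0, -0.0]
contact_force: [0.2, -0.9, -0.5]
grip_width: 0.0309
finger_force: 25.0
```

Call:
carry_out([
  {"travel":[0,0,0.02],"rot":[0,0,0]},
  {"travel":[0,0,0],"rot":[0,0,0]},
])

```text
clock: 13.78
eef_pos: [0.5649, -0.1018, 0.1071]
eef_rot: [-0.619, 0.786, -0.0, 0.0]
contact_force: [-1.3, 0.4, 2.7]
grip_width: 0.0307
finger_force: 25.3
```

Contact at 2.7 N, so I'll release to about 45 mm.

Call:
carry_out([
  {"travel":[0,0,0],"rot":[0,0,0]},
  {"travel":[0,0,0],"rot":[0,0,0]},
  {"travel":[0,0,0],"rot":[0,0,0]},
  {"travel":[0,0,0],"rot":[0,0,0]},
  {"travel":[0,0,-0.2],"rot":[0,0,0]},
  {"travel":[0,0,-0.4],"rot":[0,0,0]},
  {"travel":[0,0,-0.7],"rot":[0,0,0]},
  {"travel":[0,0,-0.7],"rot":[0,0,0]},
  {"travel":[0,0,0],"rot":[0,0,0]},
], claw=0.56)

```text
clock: 14.53
eef_pos: [0.5671, -0.1023, 0.2142]
eef_rot: [-0.618, 0.786, -0.003, 0.003]
contact_force: [1.1, -0.9, 0.8]
grip_width: 0.0478
finger_force: 0.0
```

Run:
```python
from h import *
st()
a=eyes.snapshot("wrist");b=eyes.snapshot("top")
cv2.imwrite("pics/w4.png",np.hstack([cv2.resize(a,(400,300)),cv2.resize(b[110:260,170:370],(400,300))]))
spots("wrist",["tube_mid","tube_cap","tray_press","tray_bed"])
spots("top",["tube_mid","tray_press","tube_cap"])
```

```text
14.5333 [ 0.5671 -0.1023  0.2142] [-0.6185  0.7858 -0.0033  0.0029] [-0.178  0.368  0.131  1.326 -0.    -1.512] [ 1.13 -0.92  0.79] 0.047787587335861116
wrist tube_mid [ 0.5638 -0.1047  0.1157] 0.72
wrist tube_cap [ 0.5492 -0.1597  0.1178] 0.77
top tube_mid [ 0.5668 -0.1029  0.116 ] 0.63
top tray_press [ 0.5328 -0.2362  0.1429] 0.81
top tube_cap [ 0.5489 -0.1635  0.1147] 0.65
```

View pics/w4.png

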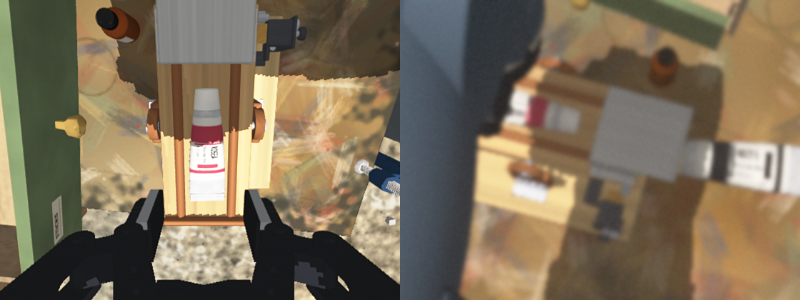

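The tube now lies between the beads, cap towards the hood and clear of it, and the fingers are free. Next I'll close the claw and go above the press point.

Call:
carry_out([
  {"travel":[0.4,0,0],"rot":[0,0,0]},
  {"travel":[0.7,0.04,0],"rot":[0,0,0]},
  {"travel":[0.7,0,0],"rot":[0,0,0]},
  {"travel":[0.7,0,0],"rot":[0,0,0]},
  {"travel":[0.38,0,0],"rot":[0,0,0]},
  {"travel":[0,0,0.4],"rot":[0,0,0]},
  {"travel":[0,0,0.4],"rot":[0,0,0]},
  {"travel":[0,0,0.2],"rot":[0,0,0]},
  {"travel":[0,0,0.1],"rot":[0,0,0]},
  {"travel":[0,0,0],"rot":[0,0,0]},
  {"travel":[0,0,0],"rot":[0,0,0]},
], claw=0)

```text
clock: 15.9
eef_pos: [0.5293, -0.2411, 0.1524]
eef_rot: [-0.619, 0.786, -0.0, 0.0]
contact_force: [0.2, 0.2, 0.8]
grip_width: -0.0003
finger_force: 0.0
```

Call:
carry_out([
  {"travel":[0,0,0.1],"rot":[0,0,0]},
  {"travel":[0,0,0.08],"rot":[0,0,0]},
  {"travel":[0.02,0,0.08],"rot":[0,0,0]},
  {"travel":[0.03,0,0.08],"rot":[0,0,0]},
  {"travel":[0.03,0,0.08],"rot":[0,0,0]},
  {"travel":[0.02,0,0.08],"rot":[0,0,0]},
  {"travel":[0,0,0],"rot":[0,0,0]},
])

```text
clock: 16.48
eef_pos: [0.5275, -0.2463, 0.1259]
eef_rot: [-0.618, 0.786, 0.0, -0.0]
contact_force: [-0.3, -0.5, 1.4]
grip_width: -0.0
finger_force: 0.5
```

Call:
carry_out([
  {"travel":[0.02,0,0.08],"rot":[0,0,0]},
  {"travel":[0.02,0,0.08],"rot":[0,0,0]},
  {"travel":[0.02,0,0.08],"rot":[0,0,0]},
  {"travel":[0.01,0,0.08],"rot":[0,0,0]},
  {"travel":[0.01,0,0.08],"rot":[0,0,0]},
  {"travel":[0.01,0,0.08],"rot":[0,0,0]},
  {"travel":[0,0,0.04],"rot":[0,0,0]},
  {"travel":[0,0,0],"rot":[0,0,0]},
])

```text
clock: 17.15
eef_pos: [0.5267, -0.2505, 0.1003]
eef_rot: [-0.618, 0.786, 0.0, -0.0]
contact_force: [0.3, -1.9, 1.7]
grip_width: -0.0002
finger_force: 1.1
```

Run:
```python
from h import *
st()
b=eyes.snapshot("side");a=eyes.snapshot("top")
cv2.imwrite("pics/s5.png",np.hstack([cv2.resize(b[140:260,240:400],(400,300)),cv2.resize(a[110:260,170:370],(400,300))]))
```

```text
17.15 [ 0.5267 -0.2505  0.1003] [-6.185e-01  7.858e-01  2.000e-04 -1.000e-04] [-0.444  0.438 -0.057  1.077 -0.    -1.778] [ 0.34 -1.89  1.67] -0.00020809027139732328
```

View pics/s5.png

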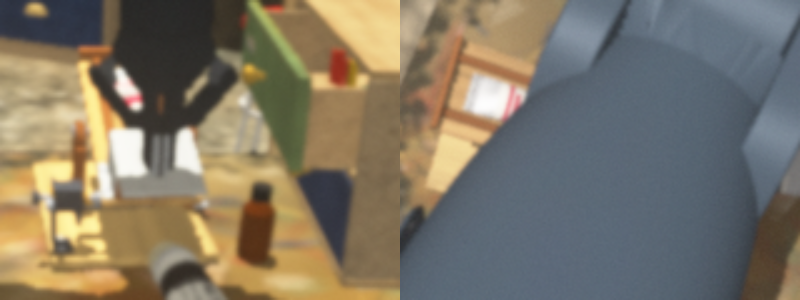

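The fingers sit centrally on the plate at (160,170) in the side crop and the tray is tilting, with the tube still on it. I'll continue in small steps.

Call:
carry_out([
  {"travel":[0,0,0.04],"rot":[0,0,0]},
  {"travel":[0,0,0.04],"rot":[0,0,0]},
  {"travel":[0,0,0],"rot":[0,0,0]},
])

```text
clock: 17.5
eef_pos: [0.5268, -0.2506, 0.0965]
eef_rot: [-0.618, 0.786, 0.0, -0.0]
contact_force: [-0.8, -2.5, 1.7]
grip_width: -0.0
finger_force: 1.2
```

Call:
carry_out([
  {"travel":[0,0,0.04],"rot":[0,0,0]},
  {"travel":[0,0,0],"rot":[0,0,0]},
])

```text
clock: 17.67
eef_pos: [0.5268, -0.2505, 0.0945]
eef_rot: [-0.618, 0.786, 0.0, -0.0]
contact_force: [0.5, -2.8, -0.3]
grip_width: -0.0001
finger_force: 0.9
```

Call:
carry_out([
  {"travel":[0,0,0.03],"rot":[0,0,0]},
  {"travel":[0,0,0],"rot":[0,0,0]},
])

```text
clock: 17.83
eef_pos: [0.5268, -0.2505, 0.093]
eef_rot: [-0.618, 0.786, 0.0, 0.0]
contact_force: [-0.0, -1.0, -0.2]
grip_width: -0.0002
finger_force: 0.7
```

Call:
carry_out([
  {"travel":[0,0,0.03],"rot":[0,0,0]},
  {"travel":[0,0,0],"rot":[0,0,0]},
])

```text
clock: 18.0
eef_pos: [0.5267, -0.2504, 0.0915]
eef_rot: [-0.619, 0.786, 0.0, 0.0]
contact_force: [-0.1, -0.7, 1.1]
grip_width: -0.0
finger_force: 0.6
```

Call:
carry_out([
  {"travel":[0,0,0.03],"rot":[0,0,0]},
  {"travel":[0,0,0],"rot":[0,0,0]},
])

```text
clock: 18.17
eef_pos: [0.5267, -0.2504, 0.09]
eef_rot: [-0.619, 0.786, 0.0, 0.0]
contact_force: [-0.3, 0.0, 0.6]
grip_width: -0.0001
finger_force: 0.2
```

Call:
carry_out([
  {"travel":[0,0,0.03],"rot":[0,0,0]},
  {"travel":[0,0,0],"rot":[0,0,0]},
])

```text
clock: 18.33
eef_pos: [0.5268, -0.2504, 0.0885]
eef_rot: [-0.619, 0.786, 0.0, 0.0]
contact_force: [-0.5, -0.8, -0.6]
grip_width: 0.0001
finger_force: 0.0
```

Run:
```python
from h import *
b=eyes.snapshot("side");w=eyes.snapshot("wrist")
cv2.imwrite("pics/s6.png",np.hstack([cv2.resize(b[140:260,240:400],(400,300)),cv2.resize(w,(400,300))]))
spots("side",["tray_press","tray_bed","tube_mid"]); st()
```

```text
side tray_press [ 0.5291 -0.2455  0.082 ] 0.85
side tube_mid [ 0.5579 -0.11    0.126 ] 0.48
18.5833 [ 0.5269 -0.2505  0.0888] [-0.6185  0.7858  0.      0.    ] [-0.444  0.445 -0.075  1.05   0.    -1.778] [0.74 0.22 0.54] 0.00010972372712667433
```

View pics/s6.png

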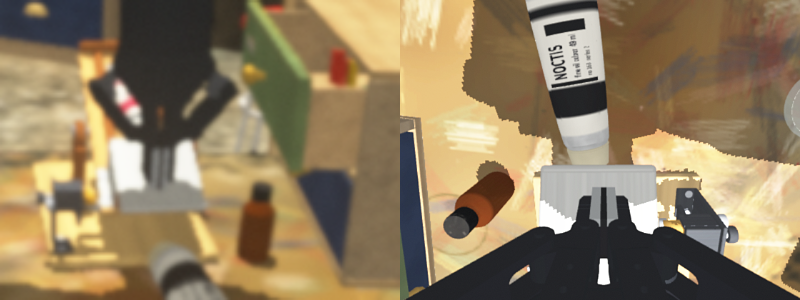

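Run:
```python
from h import *
m=eyes.camera_model("wrist");print(np.round(m["eye"],4))
for z in(.06,.07,.08,.09,.1):
    a,b=ray("wrist",197,233,z),ray("wrist",356,233,z);print(z,np.round(a,4),np.round(b,4),np.linalg.norm(a-b))
u=np.array([.2363,.9717]);ax=np.array([.565,-.102])-.022*u
for t in(.38,.41,.45,.5,.55,.6): 
    c,s=np.cos(t),np.sin(t);print(t,np.round(ax+u*(-140*c-53*s)/1e3,4),round(.09+(53*c-140*s)/1e3,4))
s=[eyes.spot_point(k,n)[:1] for k in("wrist","side") for n in("tray_press",)];print(s)
w=eyes.snapshot("wrist");b=eyes.snapshot("side")
cv2.imwrite("pics/s7.png",np.hstack([cv2.resize(b[150:250,255:345],(400,444),interpolation=2),w[120:420,160:430][:, :].copy() if 0 else cv2.resize(w[130:420,140:400],(400,444))]))
```

```text
[ 0.5079 -0.3248  0.2312]
0.06 [ 0.566  -0.2715  0.06  ] [ 0.4887 -0.2528  0.06  ] 0.07947970343802897
0.07 [ 0.5626 -0.2746  0.07  ] [ 0.4898 -0.257   0.07  ] 0.07483761891963187
0.08 [ 0.5592 -0.2777  0.08  ] [ 0.4909 -0.2612  0.08  ] 0.07019553440123481
0.09 [ 0.5558 -0.2808  0.09  ] [ 0.4921 -0.2654  0.09  ] 0.06555344988283769
0.1 [ 0.5524 -0.2839  0.1   ] [ 0.4932 -0.2696  0.1   ] 0.06091136536444059
0.38 [ 0.5244 -0.2688] 0.0873
0.41 [ 0.5245 -0.2687] 0.0828
0.45 [ 0.5246 -0.2683] 0.0768
0.5 [ 0.5248 -0.2675] 0.0694
0.55 [ 0.5251 -0.2663] 0.062
0.6 [ 0.5254 -0.2647] 0.0547
[[{'position': [0.5298, -0.2522, 0.0834], 'score': 0.71}], [{'position': [0.5291, -0.2455, 0.082], 'score': 0.85}]]
```

View pics/s7.png

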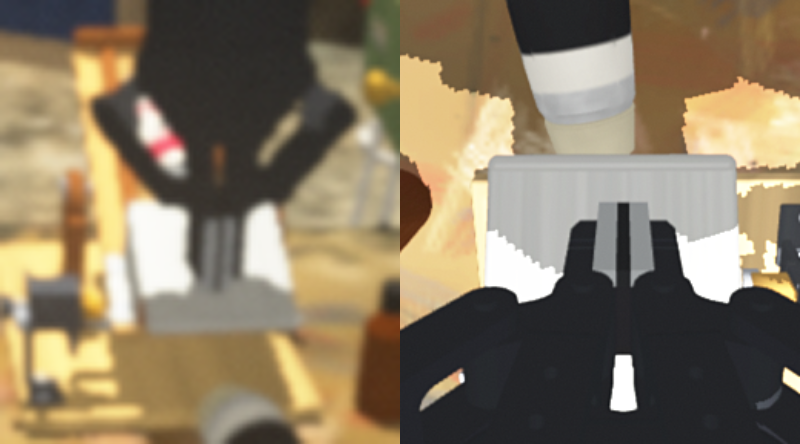

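The tray is at about 0.47 rad with the plate under the fingertips. The tube's tail, at (145,100) in the side crop, is now well below the head strip, so it has slid. I'll keep pressing.

Call:
carry_out([
  {"travel":[0,0,0.03],"rot":[0,0,0]},
  {"travel":[0,0,0],"rot":[0,0,0]},
])

```text
clock: 18.95
eef_pos: [0.527, -0.2506, 0.0873]
eef_rot: [-0.618, 0.786, -0.0, 0.0]
contact_force: [-0.2, 1.0, 4.9]
grip_width: -0.0
finger_force: 2.0
```

Call:
carry_out([
  {"travel":[0,0,0.012],"rot":[0,0,0]},
  {"travel":[0,0,0],"rot":[0,0,0]},
])

```text
clock: 19.12
eef_pos: [0.527, -0.2506, 0.0869]
eef_rot: [-0.618, 0.786, -0.0, 0.0]
contact_force: [-0.1, 1.4, 6.2]
grip_width: 0.0001
finger_force: 2.5
```

Call:
carry_out([
  {"travel":[0,0,0.01],"rot":[0,0,0]},
  {"travel":[0,0,0],"rot":[0,0,0]},
])

```text
clock: 19.28
eef_pos: [0.5271, -0.2506, 0.0866]
eef_rot: [-0.618, 0.786, -0.0, 0.0]
contact_force: [-0.6, 0.7, 6.7]
grip_width: -0.0003
finger_force: 3.1
```

Call:
carry_out([
  {"travel":[0,0,0.01],"rot":[0,0,0]},
  {"travel":[0,0,0],"rot":[0,0,0]},
])

```text
clock: 19.45
eef_pos: [0.527, -0.2507, 0.0861]
eef_rot: [-0.618, 0.786, -0.0, 0.0]
contact_force: [-2.0, 0.5, 9.4]
grip_width: -0.0001
finger_force: 3.7
```

Call:
carry_out([
  {"travel":[0,0,-0.04],"rot":[0,0,0]},
  {"travel":[0,0,-0.04],"rot":[0,0,0]},
  {"travel":[0,0,0],"rot":[0,0,0]},
])

```text
clock: 19.7
eef_pos: [0.5269, -0.2506, 0.09]
eef_rot: [-0.618, 0.786, -0.0, 0.0]
contact_force: [-0.2, 0.4, 1.1]
grip_width: -0.0001
finger_force: 0.0
```

Run:
```python
from h import *
st()
w=eyes.snapshot("wrist");b=eyes.snapshot("side")
g=cv2.cvtColor(w,cv2.COLOR_BGR2GRAY).astype(int)
print([int(v) for v in g[215:250,270]]) # free edge row profile
old=cv2.cvtColor(cv2.imread("pics/s7.png"),cv2.COLOR_BGR2GRAY)[:,:400]
new=cv2.cvtColor(cv2.resize(b[150:250,255:345],(400,444),interpolation=2),cv2.COLOR_BGR2GRAY)
t=old[280:340,130:310]; res=cv2.matchTemplate(new,t,cv2.TM_CCOEFF_NORMED); print(cv2.minMaxLoc(res))
spots("side",["tray_press"]);spots("wrist",["tray_press"])
```

```text
19.7 [ 0.5269 -0.2506  0.09  ] [-6.185e-01  7.858e-01 -1.000e-04  1.000e-04] [-0.444  0.445 -0.073  1.053  0.    -1.778] [-0.16  0.42  1.14] -0.00011659154260776882
[186, 188, 186, 186, 187, 188, 188, 188, 189, 190, 191, 191, 192, 192, 184, 167, 164, 172, 174, 176, 182, 191, 193, 187, 179, 180, 186, 187, 188, 188, 188, 189, 187, 188, 187]
(-0.5020360350608826, 0.9986857175827026, (28, 310), (130, 280))
side tray_press [ 0.5266 -0.2485  0.0801] 0.63
wrist tray_press [ 0.5297 -0.2538  0.0821] 0.73
```

Call:
carry_out([
  {"travel":[0,0,-0.06],"rot":[0,0,0]},
  {"travel":[0,0,-0.08],"rot":[0,0,0]},
  {"travel":[0,0,-0.1],"rot":[0,0,0]},
  {"travel":[0,0,0],"rot":[0,0,0]},
])

```text
clock: 20.23
eef_pos: [0.5274, -0.2508, 0.103]
eef_rot: [-0.618, 0.786, -0.001, 0.0]
contact_force: [0.4, -0.2, 0.6]
grip_width: 0.0001
finger_force: 0.0
```

Run:
```python
from h import *
st()
b=eyes.snapshot("side");w=eyes.snapshot("wrist")
old=cv2.cvtColor(cv2.imread("pics/s7.png"),cv2.COLOR_BGR2GRAY)[:,:400]
new=cv2.cvtColor(cv2.resize(b[150:250,255:345],(400,444),interpolation=2),cv2.COLOR_BGR2GRAY)
t=old[280:340,130:310]; res=cv2.matchTemplate(new,t,cv2.TM_CCOEFF_NORMED); print(cv2.minMaxLoc(res))
spots("side",["tray_press"]);spots("wrist",["tray_press"])
```

```text
20.2333 [ 0.5274 -0.2508  0.103 ] [-6.185e-01  7.858e-01 -7.000e-04  3.000e-04] [-0.444  0.436 -0.053  1.081 -0.    -1.778] [ 0.43 -0.23  0.61] 5.59404219329119e-05
(-0.5454881191253662, 0.9053750038146973, (183, 227), (132, 285))
side tray_press [ 0.5305 -0.2466  0.0817] 0.91
wrist tray_press [ 0.5304 -0.2519  0.083 ] 0.97
wrist tray_press [ 0.6336 -0.2482 -0.004 ] 0.52
```

The plate stays down with the fingers 13 mm clear, so it has latched. I'll retreat and check the tube.

Call:
carry_out([
  {"travel":[0,0,-0.4],"rot":[0,0,0]},
  {"travel":[0,0,-0.7],"rot":[0,0,0]},
  {"travel":[0,0,-0.7],"rot":[0,0,0]},
  {"travel":[0,0,-0.7],"rot":[0,0,0]},
  {"travel":[0,0,-0.5],"rot":[0,0,0]},
  {"travel":[-0.5,0.3,0],"rot":[0,0,0]},
  {"travel":[-0.7,0.3,0],"rot":[0,0,0]},
  {"travel":[-0.7,0.3,0],"rot":[0,0,0]},
  {"travel":[-0.7,0.2,0],"rot":[0,0,0]},
  {"travel":[-0.6,0,0],"rot":[0,0,0]},
  {"travel":[0,0,0],"rot":[0,0,0]},
  {"travel":[0,0,0],"rot":[0,0,0]},
])

```text
clock: 21.43
eef_pos: [0.511, -0.0808, 0.2517]
eef_rot: [-0.62, 0.785, 0.0, -0.0]
contact_force: [-0.1, 0.5, 0.6]
grip_width: 0.0002
finger_force: 0.0
```

Run:
```python
from h import *
st()
b=eyes.snapshot("side");w=eyes.snapshot("wrist")
cv2.imwrite("pics/e.png",np.hstack([cv2.resize(b[140:260,240:400],(400,300)),cv2.resize(w,(400,300))]))
for c in("side","wrist"): spots(c,["tray_press","tray_bed","tube_mid","tube_cap","long_tube","drier"])
```

```text
21.4333 [ 0.511  -0.0808  0.2517] [-0.6195  0.785   0.     -0.    ] [-0.157  0.247  0.061  1.384 -0.    -1.493] [-0.05  0.47  0.64] 0.00020871597686909115
side tray_press [ 0.5312 -0.2504  0.0795] 0.6
side tray_bed [ 0.5646 -0.1063  0.1094] 0.79
side tube_mid [ 0.5464 -0.1666  0.0966] 0.57
side tube_cap [ 0.3305 -0.2521 -0.0026] 0.25
side long_tube [ 0.5307 -0.3451 -0.004 ] 0.78
side drier [ 6.351e-01 -2.437e-01  4.000e-04] 0.68
wrist tray_bed [ 0.5615 -0.1109  0.1086] 0.6
wrist tube_mid [ 0.5509 -0.1727  0.096 ] 0.97
wrist drier [ 0.6319 -0.2484 -0.0021] 0.85
```

View pics/e.png

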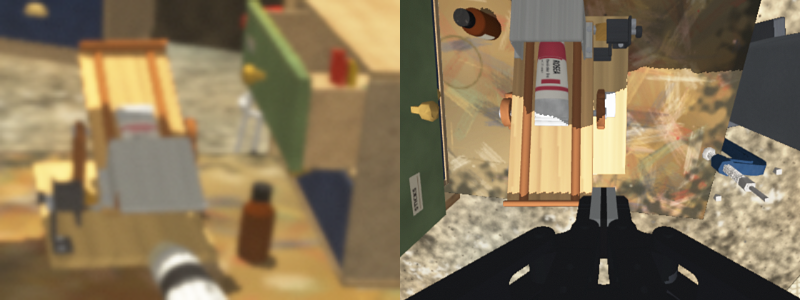

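The tray stays tilted. The tube's cap is under the hood, and its middle is about 63 mm down from the bed, which is at the foot board. The bystanders have not moved.

```bash
python3 -c "from cell import job_done; print(job_done())"
```

```text
the job is handed in; nothing more can be done
None
```

The job is handed in: the short tube slid cap first under the hood to the foot board and the tray stays latched in its tilt; the highest pressing force I read was about 9.4 N, slightly past the catch because it had snapped unnoticed.

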